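# Strip the button-press tool stack from its hinged carrier onto the bench holders

### The job

The button press's tool set has come from the stores clamped as a stack in its hinged carrier. Swing the carrier's hold-down lid up and over until it stays open by itself and leave it so. Then take the stack apart from the top down and set each part upright and fully home on the wooden holder made for it, without dropping any: the punch in the narrow bore, the ring die over the slim post, the shouldered die with its lower spigot in the wide bore, the big bolster ring over the wide post.

Things in the scene. Friction and masses are not known exactly. Their poses are not given: they have to be found in the camera images.
- carrier: Grey die carrier, fixed: base plate 175x124x8 mm, steel boss 52 mm wide whose top (z = 18 mm) carries the stack; a spigot 36 mm wide stands 5 mm up from it inside the bolster ring. Two hinge cheeks, 103 mm tall, 111 mm over both, behind the stack. Origin: on the worktop under the stack's axis; z up, x from stack to hinge. Hinge axis parallel to y at x = 80, z = 89.5 mm. Lid: see lid.
- lid (a joint): Lid angle q, rad: 0 closed, 1.57 upright, 2.2 open on its stop. Falls shut if let go before upright, stays open beyond. Steel frame 89 wide, 6 thick, 136 mm long, two fingers 1-2 mm above the punch. Handle: black round bar, 10 thick, 50 mm free length, parallel to the hinge, centre at x = 80 - 175 cos q, y = 0, z = 89.5 + 175 sin q mm (carrier frame); 34 mm gap to frame.
- punch: Brown turned punch, top of the stack, 17.6 mm across and 24 mm tall; it stands loose on the shouldered die's upper spigot. Origin: centre of its underside, z along its axis (up).
- ring_die: Light grey grooved steel ring, second from the top, 39 mm across, 12 mm tall, bore about 27 mm; it lies on the shouldered die's flange round its upper spigot, flush with it. Origin: centre of its underside, z along its axis (up).
- shoulder_die: Turned steel die, third from the top: flange 50 mm across and 12 mm thick, upper spigot 22 mm across and 12.5 mm high, lower spigot 35 mm across and 5 mm deep (hidden in the bolster ring's bore). Origin: on the axis, at the flange's underside; z along the axis (up).
- bolster_ring: Plain thick steel ring, lowest of the stack, on the carrier's boss, 60 mm across, 14 mm tall, bore 42 mm (40 at its tightest). Origin: centre of its underside, z along its axis (up).
- slim_cup: Small square beech block 42 x 42 x 20 mm, fixed, with a round bore 21.6 mm wide and 12 mm deep (floor 8 mm above the worktop): holder of the punch. Origin: centre of its underside, z up.
- wide_cup: Large square beech block 68 x 68 x 16 mm, fixed, with a round bore 40 mm wide and 9 mm deep: holder of the shouldered die, whose lower spigot goes into the bore until the flange lies on the block's top. Origin: centre of its underside, z up.
- slim_post: Round beech base 58 mm across and 12 mm thick, fixed, with an upright steel post 22 mm across that stands 17 mm above the base, tapered over its last 4 mm: holder of the ring die, which lies on the base round the post. Origin: centre of the base's underside, z up.
- wide_post: Round beech base 74 mm across and 12 mm thick, fixed, with an upright steel post 36 mm across that stands 19 mm above the base, tapered over its last 4 mm: holder of the bolster ring, which lies on the base round the post. Origin: centre of the base's underside, z up.

How it is judged:
By the outcome, as a careful person would: the job done as asked, in the order asked, and still so for the second after the job is handed in, with the robot touching nothing.
It also fails if it takes over 136 s, if anything falls off the work surface, if the arm or the gripper's body presses on something with over 40 N, if the wrist force passes 120 N, or if a joint passes its speed limit or range.

### The arm

A 6-joint arm with a two-finger parallel gripper is mounted at the origin on a cart in front of the work surface, level with it; the furniture and walls round the work are solid. World frame = base frame: x ahead of the robot, y to its left, z up, the work surface at z = 0. Lengths are in mm, angles in rad, forces in N, time in s.
With the tool pointing down it reaches from about 250 to 775 mm from the base axis. Payload 8.9 kg.
Tool frame: the origin (TCP) lies midway between the tips of the shut fingers; the grasp point (between the pads) lies 19 mm behind it; z points along the fingers, y is the line along which they close (so a half turn about z gives the same grasp; the last joint's range is limited). The gripper opens to 85 mm and grips with 20 to 120 N. Pads are 22 mm wide; open, the fingers measure 114 mm over their backs; the gripper's body (76 mm by 85 mm) begins 54 mm behind the grasp point. The pads swing forward as they close: fully open they stand 13 mm farther back than shut.
Start: joints at [1.111, 0.291, -0.153, 1.127, 0, 1.431], TCP at [165.54, 498.217, 231.305] pointing down, gripper open.
Joint ranges: [-2.52, 2.52], [-0.91, 1.74], [-1.3, 1.37], [-1.96, 2.02], [-1.52, 1.47], [-3.14, 3.14]. Speed limits (rad/s): [2.22, 2.22, 2.79, 3.14, 3.14, 3.14].

### API

Orientations are given as [roll, pitch, yaw] about the fixed x, y, z axes, in that order (R = Rz(yaw) Ry(pitch) Rx(roll)).
In Python, from station import read_state, read_camera, camera_params, job_done gives the robot as it stands. The module is installed in compiled form; this text tells all that it offers.
- The arm moves only by the shell command python3 -m crank 'ROWS' [FORCE]. ROWS is JSON, a list that holds one entry, the list of rows, each a list of 7 numbers: the shift along the world's x, y, z in m, then the turn, a rotation vector about the world's x, y, z in rad, then the gripper's target within -1 to 1 (fully open at 1, half-way at 0, shut at -1). In form: [[[x, y, z, wx, wy, wz, hand], ...]]. A call has 1 to 8 rows; each row is the pose to reach, as a shift and turn from the pose commanded when the call began; what a row does not reach only later rows make up. A row lasts 1/10 s, in which the tool goes at most 50 mm and 8.59 degrees, less where a joint would pass 70% of its speed; a pose out of reach is approached as far as the arm can. A call with a gripper value outside its range is refused whole. The fingers move at their own pace and stop on an object; FORCE is the grip in N (left out, the last holds). Time passes only in rows, so rows that repeat a pose let the fingers close. It gives the time, the measured TCP pose, the force, the opening and the grip force at its end, in the units of the state.
- read_state(): the state, without advancing time (a new reading comes with each control period).
- read_camera(name): name is "scene" or "top"; returns the picture (480x640x3 uint8, blue, green, red); there is no depth.
- camera_params(name): a dict with "mtx" (3x3 intrinsics, pixels), "rvec" (rotation vector, rad) and "tvec" (3), from world to camera coordinates, as OpenCV has them. Camera axes: x right, y down, z forward; pixel columns grow to the right and rows downward; lengths in mm; the calibration is good to about 2 mm. A picture is of the moment at which its call begins. camera_params takes no time and is no camera call.
- job_done(): hands the job in; it is judged then, once.
The state is a dict: "clock": time; "joint_pos": joint angles; "joint_vel": joint speeds; "joint_torque": joint torques, N m; "tool_pos": TCP position; "orientation": TCP orientation; "contact_force": force on the tool from outside, world axes, zero at the start; "moment": the same for the moment, N m; "gripper_width": finger opening in mm; "finger_force": force on a finger pad.
Only numpy, scipy, OpenCV 4.12 (cv2) and the standard library are available. Lean on these libraries where they do the work, as an engineer would, in place of code of your own. Each camera call takes 0.05 s, during which the arm holds its last target. There are 200 camera calls.

## Working session

There is one attempt and no reset: what is moved stays moved. The work goes in short steps, Python scripts to look and compute and a shell command to move; the robot and the scene stay as the last step left them, time stands still between calls to the robot, and variables do not carry over. Pictures are saved under pics/ and viewed, at most 14 in all, crops included, and the job is handed in when it is done.

```bash
mkdir -p pics; cat > h.py <<'E'
import numpy as np, cv2
from station import *
def cam(n):
    p=camera_params(n); K=np.array(p["mtx"],float); R=cv2.Rodrigues(np.array(p["rvec"],float))[0]; t=np.array(p["tvec"],float).ravel(); return K,R,t
def ray(n,u,v):
    K,R,t=cam(n); d=R.T@np.linalg.solve(K,[u,v,1.]); return -R.T@t,d
def onz(n,u,v,z):
    c,d=ray(n,u,v); return c+d*(z-c[2])/d[2]
def proj(n,P):
    K,R,t=cam(n); q=K@(R@np.array(P,float)+t); return q[:2]/q[2]
E
python3 - <<'E'
from h import *
for n in("scene","top"):
    cv2.imwrite(f"pics/{n}0.png",read_camera(n)); c,d=ray(n,320,240); print(n,c.round(),d.round(2),cam(n)[0][0,0])
s=read_state();print({k:np.round(v,3) for k,v in s.items()})
E
```

```text
scene [  19. -614.  846.] [ 0.43  0.59 -0.68] 593.2005349749224
top [460.  24. 971.] [ 0.07  0.   -1.  ] 460.2481558879535
{'clock': np.float64(0.1), 'joint_pos': array([ 1.111,  0.291, -0.154,  1.127,  0.   ,  1.431]), 'joint_vel': array([ 0.001, -0.001,  0.003, -0.   , -0.002,  0.001]), 'joint_torque': array([ 2.0000e-03, -5.3798e+01,  3.3192e+01,  9.0000e-03, -0.0000e+00,
        0.0000e+00]), 'tool_pos': array([165.36 , 497.881, 230.8  ]), 'orientation': array([-3.14 , -0.   ,  2.821]), 'contact_force': array([ 0.231,  0.13 , -0.49 ]), 'moment': array([ 0.014, -0.057,  0.002]), 'finger_force': np.float64(0.0), 'gripper_width': np.float64(85.217)}
```

View pics/scene0.png

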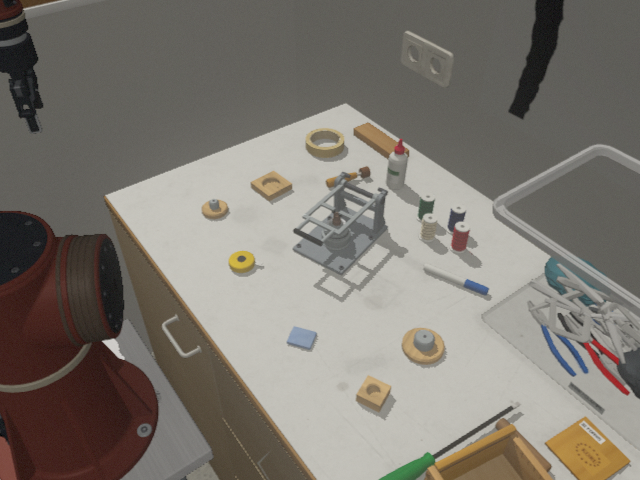

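View pics/top0.png

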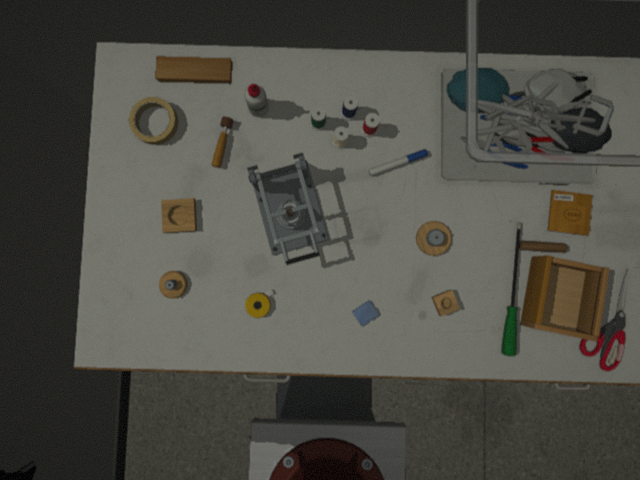

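The top view shows the carrier at about (290,210), with its handle at (300,255). Holders in the top view: wide_cup (179,216), slim_post (173,285), wide_post (435,238), slim_cup (447,302). I'll zoom in on the carrier and segment the holders.

```bash
python3 - <<'E'
from h import *
t=cv2.imread("pics/top0.png"); s=cv2.imread("pics/scene0.png")
a=cv2.resize(t[145:275,235:365],(520,520),interpolation=cv2.INTER_CUBIC)
cv2.imwrite("pics/ca.png",a)
b=cv2.resize(s[165:285,285:400],None,fx=5,fy=5,interpolation=cv2.INTER_CUBIC)
cv2.imwrite("pics/cb.png",b)
crops=[("top",179,216),("top",173,285),("top",435,238),("top",447,302),("scene",272,185),("scene",215,207),("scene",424,343),("scene",374,393)]
T=[cv2.resize({"top":t,"scene":s}[n][v-25:v+25,u-25:u+25],(200,200),interpolation=cv2.INTER_CUBIC) for n,u,v in crops]
cv2.imwrite("pics/cc.png",np.vstack([np.hstack(T[:4]),np.hstack(T[4:])]))
for n,u,v in crops:
    im={"top":t,"scene":s}[n]; h=cv2.cvtColor(im,cv2.COLOR_BGR2HSV)
    m=cv2.inRange(h,(8,60,60),(28,255,255)); 
    w=np.zeros_like(m); w[v-28:v+28,u-28:u+28]=m[v-28:v+28,u-28:u+28]
    c=max(cv2.findContours(w,cv2.RETR_EXTERNAL,cv2.CHAIN_APPROX_NONE)[0],key=cv2.contourArea)
    c=cv2.convexHull(c); r=cv2.minAreaRect(c); M=cv2.moments(c); cc=(M['m10']/M['m00'],M['m01']/M['m00'])
    print(n,u,v,np.round(cc,1),np.round(r[0],1),np.round(r[1],1),round(r[2]),onz(n,*cc,8).round(1))
E
```

```text
top 179 216 [178.  215.1] [178.  215.1] [33.4 33.5] 87 [569.7 328.1   8. ]
top 173 285 [172.1 284.2] [172. 284.] [26. 26.] 90 [424.8 332.7   8. ]
top 435 238 [433.4 237.9] [433.5 238. ] [34. 35.] 90 [ 537. -210.    8.]
top 447 302 [445.7 302.6] [445.8 302.7] [22.5 22.5] 67 [ 403.2 -236.7    8. ]
scene 272 185 [271.1 185.2] [271.5 185. ] [24.6 36.7] 63 [570.8 326.3   8. ]
scene 215 207 [214.4 208.9] [214.6 209.2] [17.7 25.4] 84 [424.3 328.5   8. ]
scene 424 343 [422.7 345.7] [422.6 345.6] [42.3 35.5] 9 [ 536.2 -212.1    8. ]
scene 374 393 [373.  393.1] [372.8 392.9] [28.2 28.6] 27 [ 405.6 -233.6    8. ]
```

View pics/ca.png

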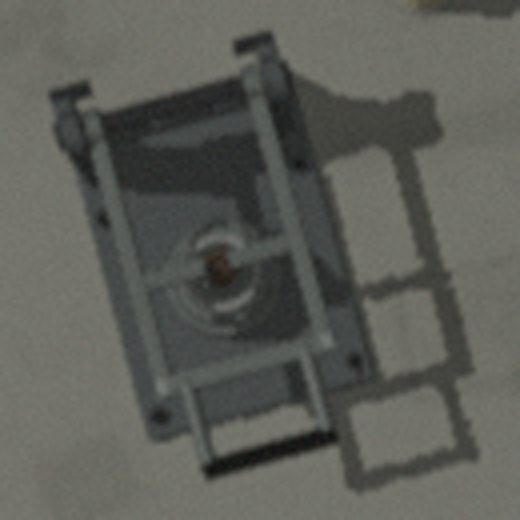

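View pics/cb.png

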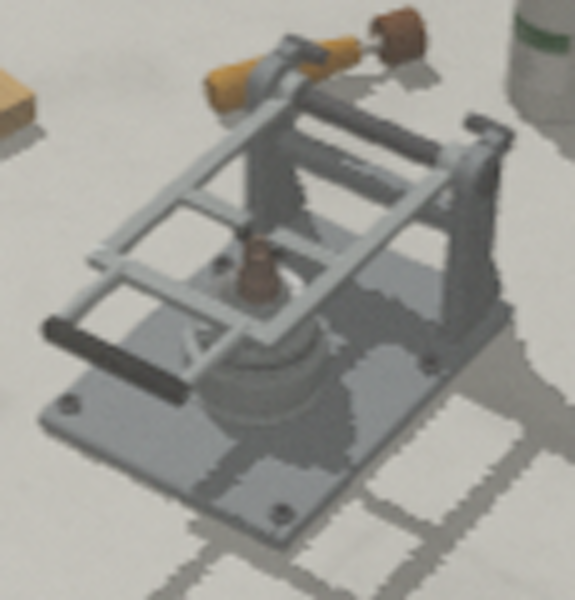

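View pics/cc.png

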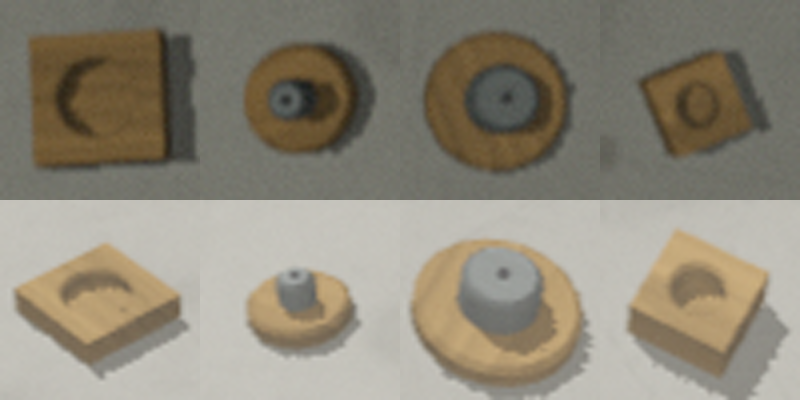

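The crops show both post tops with centre dots, the two bores, the lid with its black handle, and the brown punch at the stack's centre. I'll compute positions from both views.

```bash
cat >> h.py <<'E'
def tri(a,b):
    c1,d1=ray("top",*a); c2,d2=ray("scene",*b); d1/=np.linalg.norm(d1); d2/=np.linalg.norm(d2)
    k=np.linalg.lstsq(np.c_[d1,-d2],c2-c1,rcond=None)[0]; p,q=c1+k[0]*d1,c2+k[1]*d2
    return (p+q)/2,np.linalg.norm(p-q)
E
python3 - <<'E'
from h import *
P=dict(slim_post=((169.5,284.8),(212.9,199.9),29),wide_post=((436.1,236.9),(424.4,335.9),31),slim_cup=((445.9,302.9),(372.9,388.9),20),wide_cup=((178.1,215),(271.4,183.1),16),
handle=((302.6,258),(308.2,236.7),89.5),punch=((289.6,211.1),(336.5,212.9),80.5),
hl=((235+205/4,145+470/4),(285+9,165+328/5),89.5),hr=((235+337/4,145+437/4),(285+188/5,165+78),89.5))
for k,(a,b,z) in P.items():
    p,g=tri(a,b); print(k,"tri",p.round(1),round(g,1),"top",onz("top",*a,z)[:2].round(1),"scene",onz("scene",*b,z)[:2].round(1),"z",z)
for n,c in(("top",[(148,438),(372,378)]),("scene",[(42,420),(285,545)])):
    o,f=((235,145),4) if n=="top" else ((285,165),5)
    q=[onz(n,o[0]+x/f,o[1]+y/f,8)[:2] for x,y in c]; d=q[0]-q[1]; print(n,np.round(q,1),np.linalg.norm(d),"yaw",np.arctan2(-d[0],d[1]))
E
```

```text
slim_post tri [424.5 330.   32.4] 0.3 top [424.2 331.2] scene [426.3 333.8] z 29
wide_post tri [ 537.9 -209.9   31.7] 1.0 top [ 537.5 -209.8] scene [ 538.7 -209.8] z 31
slim_cup tri [ 403.8 -233.6   21.9] 0.8 top [ 403.3 -233.9] scene [ 405. -233.] z 20
wide_cup tri [570.  325.   15.3] 2.1 top [569.  325.4] scene [570.3 323.6] z 16
handle tri [485.5  59.2  91.6] 1.8 top [484.8  59.8] scene [487.5  60.5] z 89.5
punch tri [575.3  87.9  85.4] 0.7 top [575.6  88.4] scene [579.2  92.2] z 80.5
hl tri [475.5  90.6  89.5] 0.5 top [475.3  90.8] scene [475.7  90.5] z 89.5
hr tri [494.2  27.1  94.8] 3.7 top [492.9  28.2] scene [499.1  30.6] z 89.5
top [[492.6 127.3]
 [527.4  11.1]] 121.31058588037234 yaw 0.29112180266376064
scene [[492.3 120.9]
 [528.9   6.7]] 119.96027836308727 yaw 0.3102957243162578
```

```bash
python3 -m crank '[[[0.029,-0.04,0,0,0,-0.119,1],[0.058,-0.08,0,0,0,-0.238,1],[0.087,-0.12,0,0,0,-0.357,1],[0.116,-0.16,0,0,0,-0.476,1],[0.145,-0.2,0,0,0,-0.595,1],[0.174,-0.24,0,0,0,-0.713,1],[0.203,-0.28,0,0,0,-0.832,1],[0.232,-0.32,0,0,0,-0.95,1]]]' 40
python3 -m crank '[[[0.03,-0.04,0,0,0,0,1],[0.06,-0.08,0,0,0,0,1],[0.088,-0.118,0,0,0,0,0],[0.088,-0.118,-0.03,0,0,0,0],[0.088,-0.118,-0.06,0,0,0,0],[0.088,-0.118,-0.06,0,0,0,0]]]'
python3 - <<'E'
from h import *
s=read_state(); print(s["tool_pos"],s["orientation"],s["joint_pos"],s["gripper_width"])
t=read_camera("top");v=read_camera("scene")
a=cv2.resize(t[180:300,240:360],(480,480),interpolation=cv2.INTER_CUBIC)
b=cv2.resize(v[165:285,270:350],(320,480),interpolation=cv2.INTER_CUBIC)
cv2.imwrite("pics/d.png",np.hstack([a,b]))
E
```

```text
clock: 0.9
tool_pos: [398.2, 176.3, 231.3]
orientation: [3.141, -0.0, 1.866]
contact_force: [0.3, 0.7, 0.7]
gripper_width: 85.2
finger_force: 0.0
clock: 1.5
tool_pos: [482.8, 59.8, 168.0]
orientation: [-3.135, -0.002, 1.87]
contact_force: [-0.9, -0.6, 0.8]
gripper_width: 42.7
finger_force: 0.0
[482.82558717  59.8192682  167.99035811] [-3.13510862e+00 -2.20893550e-03  1.86980382e+00] [-2.71510558e-02  2.71507640e-01 -3.55236790e-01  9.50901850e-01
  1.49217571e-05  1.24463057e+00] 42.73841103314938
```

View pics/d.png

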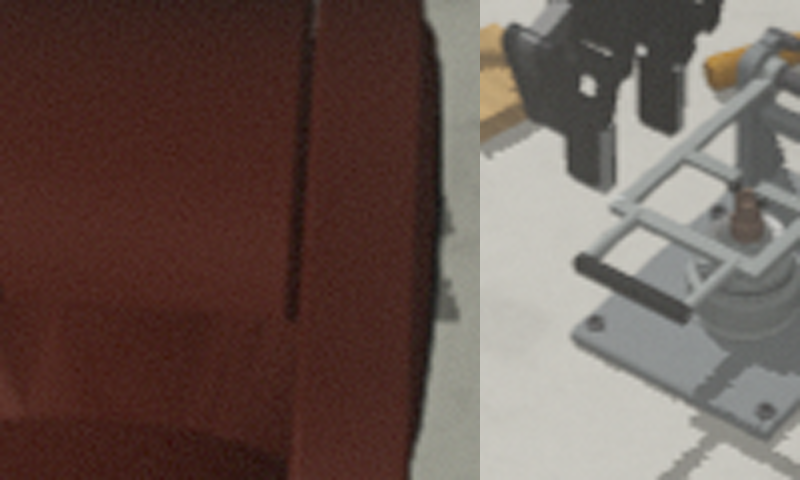

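```bash
python3 -m crank '[[[0.002,0,-0.03,0,0,0,-0.3],[0.002,0,-0.055,0,0,0,-0.3],[0.002,0,-0.075,0,0,0,-0.3],[0.002,0,-0.09,0,0,0,-0.3],[0.002,0,-0.097,0,0,0,-0.3],[0.002,0,-0.097,0,0,0,-0.3]]]' 30
python3 - <<'E'
from h import *
v=read_camera("scene")
cv2.imwrite("pics/e.png",cv2.resize(v[165:285,270:390],(600,600),interpolation=cv2.INTER_CUBIC))
E
```

```text
clock: 2.2
tool_pos: [487.9, 60.5, 74.8]
orientation: [3.141, 0.0, 1.871]
contact_force: [0.0, -0.4, 0.3]
gripper_width: 30.1
finger_force: 0.0
```

View pics/e.png

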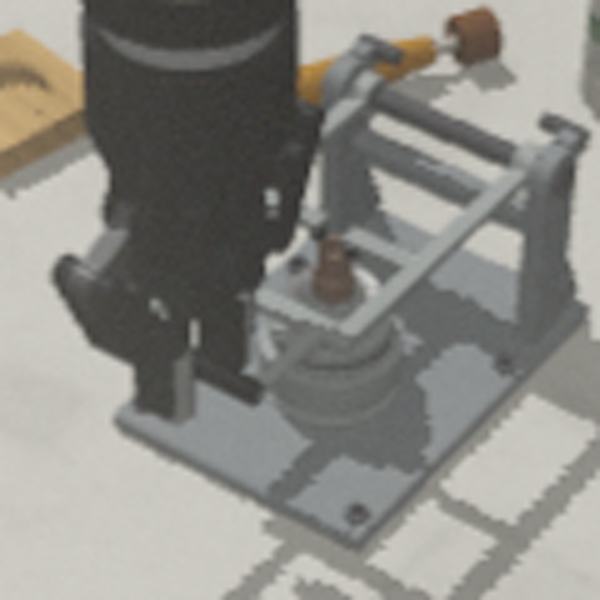

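The front finger is in front of the bar and the rear finger is behind it, so I'll close and check the forces.

```bash
python3 -m crank '[[[0,0,-0.003,0,0,0,-1],[0,0,-0.003,0,0,0,-1],[0,0,-0.003,0,0,0,-1],[0,0,-0.003,0,0,0,-1],[0,0,-0.003,0,0,0,-1]]]' 30
```

```text
clock: 2.75
tool_pos: [486.4, 59.7, 72.0]
orientation: [-3.14, 0.001, 1.871]
contact_force: [-7.6, -2.3, 8.4]
gripper_width: 9.0
finger_force: 29.3
```

```bash
python3 -m crank '[[[0.0008,0.0002,0.0174,0,0,0,-1],[0.0033,0.001,0.0348,0,0,0,-1],[0.0132,0.0041,0.0681,0,0,0,-1],[0.0292,0.009,0.0988,0,0,0,-1],[0.0507,0.0157,0.1255,0,0,0,-1],[0.0507,0.0157,0.1255,0,0,0,-1]]]'
```

```text
clock: 3.35
tool_pos: [537.8, 75.9, 201.3]
orientation: [-3.141, 0.001, 1.871]
contact_force: [-21.7, -6.0, 21.6]
gripper_width: 8.7
finger_force: 31.8
```

```bash
python3 -m crank '[[[-0.002,-0.0006,0.002,0,0,0,-1],[0.0246,0.0076,0.0243,0,0,0,-1],[0.0549,0.017,0.0404,0,0,0,-1],[0.0875,0.027,0.05,0,0,0,-1],[0.0875,0.027,0.05,0,0,0,-1]]]'
```

```text
clock: 3.85
tool_pos: [629.8, 104.5, 249.3]
orientation: [3.135, -0.0, 1.872]
contact_force: [-3.3, 1.7, 16.1]
gripper_width: 8.4
finger_force: 32.7
```

```bash
python3 -m crank '[[[0.016,0.005,0.0035,0,0,0,-1],[0.033,0.0103,0.0044,0,0,0,-1],[0.05,0.0155,0.003,0,0,0,-1],[0.066,0.0206,0,0,0,0,-1],[0.066,0.0206,0,0,0,0,-1]]]'
```

```text
clock: 4.35
tool_pos: [693.5, 124.4, 247.0]
orientation: [3.139, -0.0, 1.871]
contact_force: [0.9, 1.5, 2.8]
gripper_width: 8.5
finger_force: 31.0
```

```bash
python3 -m crank '[[[0.016,0.005,-0.005,0,0,0,-1],[0.0316,0.0097,-0.0113,0,0,0,-1],[0.043,0.0133,-0.0175,0,0,0,-1],[0.053,0.0165,-0.024,0,0,0,-1],[0.053,0.0165,-0.024,0,0,0,-1]]]'
```

```text
clock: 4.85
tool_pos: [746.0, 140.8, 222.6]
orientation: [3.14, -0.0, 1.871]
contact_force: [1.5, 1.0, 3.6]
gripper_width: 8.5
finger_force: 32.1
```

```bash
python3 -m crank '[[[0,0,0,0,0,0,0.1],[0,0,0,0,0,0,0.1],[0,0,0,0,0,0,0.1],[0,0,0,0,0,0,0.1],[0,0,0.01,0,0,0,0.1],[0,0,0.025,0,0,0,0.1],[0,0,0.045,0,0,0,0.1],[0,0,0.065,0,0,0,0.1]]]'
python3 -m crank '[[[-0.03,-0.01,0,0,0,0.13,0.1],[-0.06,-0.04,0,0,0,0.26,0.1],[-0.09,-0.08,0,0,0,0.39,0.1],[-0.12,-0.12,0,0,0,0.52,0.1],[-0.15,-0.16,0,0,0,0.65,0.1],[-0.18,-0.2,0,0,0,0.78,0.1],[-0.21,-0.24,0,0,0,0.91,0.1],[-0.24,-0.28,0,0,0,1.04,0.1]]]'
python3 -m crank '[[[-0.02,-0.04,0,0,0,0.13,0.1],[-0.04,-0.08,0,0,0,0.26,0.1],[-0.06,-0.12,0,0,0,0.39,0.1],[-0.06,-0.12,0,0,0,0.53,0.1]]]'
python3 - <<'E'
from h import *
t=read_camera("top");v=read_camera("scene")
cv2.imwrite("pics/t1.png",t);cv2.imwrite("pics/s1.png",v)
a=cv2.resize(t[170:245,250:325],(600,600),interpolation=cv2.INTER_CUBIC)[:,100:500]
b=cv2.resize(v[165:285,290:370],(400,600),interpolation=cv2.INTER_CUBIC)
cv2.imwrite("pics/f.png",np.hstack([a,b]))
print(read_state()["joint_pos"])
E
```

```text
clock: 5.65
tool_pos: [744.5, 140.0, 289.4]
orientation: [3.141, 0.0, 1.871]
contact_force: [0.0, 0.4, 0.3]
gripper_width: 47.1
finger_force: 0.0
clock: 6.45
tool_pos: [503.6, -141.2, 288.9]
orientation: [-3.141, 0.001, 2.916]
contact_force: [1.3, -0.3, -0.8]
gripper_width: 46.9
finger_force: 0.0
clock: 6.85
tool_pos: [442.9, -264.2, 288.8]
orientation: [-3.139, -0.0, -2.843]
contact_force: [0.3, 0.7, 0.5]
gripper_width: 46.9
finger_force: 0.0
[-6.73043249e-01  2.46522930e-01 -6.23837573e-02  1.26099083e+00
  6.85475615e-05 -9.71126052e-01]
```

View pics/f.png

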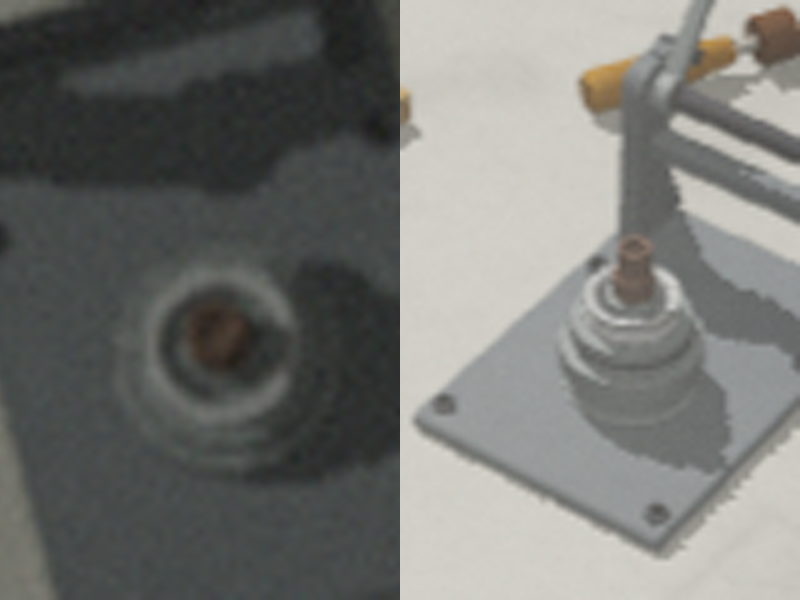

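Lid stands open. The punch is plain and standing centred: top view about (289.4,211.8), scene about (336.6,213). The ring is centred at top (290.2,212.0).

```bash
python3 - <<'E'
from h import *
print(tri((289.4,211.8),(336.6,213)), onz("top",289.4,211.8,80.5),onz("scene",336.6,213,80.5),onz("top",290.2,212.05,56),onz("scene",336.8,222.6,56))
# brown mask punch
for n,f,(u,v) in(("top","t1",(289,212)),("scene","s1",(336,219))):
    im=cv2.imread(f"pics/{f}.png"); h=cv2.cvtColor(im,cv2.COLOR_BGR2HSV)
    m=cv2.inRange(h,(0,60,20),(20,255,255)); w=np.zeros_like(m); w[v-14:v+14,u-12:u+12]=m[v-14:v+14,u-12:u+12]
    y,x=np.nonzero(w); print(n,len(x),x.mean(),y.mean(),x.min(),x.max(),y.min(),y.max(),onz(n,x.mean(),y.mean(),70 if n=="top" else 68.5))
E
```

```text
(array([574.49622279,  87.76354182,  85.54715902]), np.float64(2.196981458592738)) [574.23944566  88.75965486  80.5       ] [579.13576313  91.84836174  80.5       ] [576.91578462  88.91761095  56.        ] [579.204885    90.49085252  56.        ]
top 42 289.23809523809524 211.54761904761904 286 293 208 215 [576.07398483  89.85693776  70.        ]<stdin>:7: RuntimeWarning: Mean of empty slice.
  ret = ret.dtype.type(ret / rcount)
Traceback (most recent call last):
ValueError: zero-size array to reduction operation minimum which has no identity
```

```bash
python3 -m crank '[[[0.0168,0.0442,0,0,0,0,0],[0.0335,0.0884,0,0,0,0,0],[0.0503,0.1326,0,0,0,0,0],[0.067,0.1768,0,0,0,0,0],[0.084,0.221,0,0,0,0,0],[0.1005,0.265,0,0,0,0,0],[0.117,0.309,0,0,0,0,0],[0.134,0.3537,0,0,0,0,0]]]'
python3 -m crank '[[[0,0,-0.045,0,0,0,0],[0,0,-0.09,0,0,0,0],[0,0,-0.13,0,0,0,0],[0,0,-0.165,0,0,0,0],[0,0,-0.19,0,0,0,0],[0,0,-0.2,0,0,0,0],[0,0,-0.2,0,0,0,0]]]'
python3 - <<'E'
from h import *
v=read_camera("scene")
b=cv2.resize(v[165:265,290:390],(600,600),interpolation=cv2.INTER_CUBIC)
cv2.imwrite("pics/g.png",b)
E
```

```text
clock: 7.75
tool_pos: [579.1, 97.1, 288.6]
orientation: [-3.141, 0.001, -2.846]
contact_force: [1.2, -0.5, 0.8]
gripper_width: 42.7
finger_force: 0.0
clock: 8.45
tool_pos: [578.2, 94.6, 87.2]
orientation: [3.141, -0.002, -2.844]
contact_force: [0.3, 0.4, 0.4]
gripper_width: 42.9
finger_force: 0.0
```

View pics/g.png

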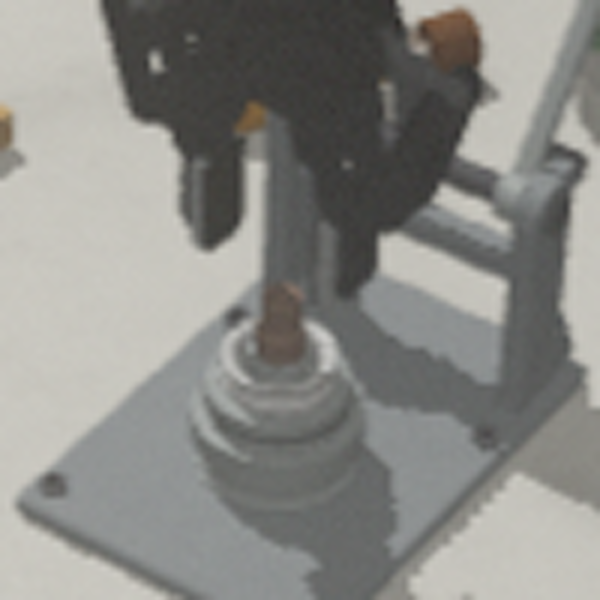

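```bash
python3 -m crank '[[[-0.001,-0.0035,-0.008,0,0,0,0],[-0.001,-0.0035,-0.017,0,0,0,0],[-0.001,-0.0035,-0.017,0,0,0,-0.3],[-0.001,-0.0035,-0.017,0,0,0,-0.7],[-0.001,-0.0035,-0.017,0,0,0,-0.7],[-0.001,-0.0035,-0.017,0,0,0,-0.7]]]' 20
```

```text
clock: 9.1
tool_pos: [578.0, 90.4, 71.0]
orientation: [-3.142, 0.0, -2.843]
contact_force: [0.4, -0.5, -1.2]
gripper_width: 16.5
finger_force: 19.5
```

```bash
python3 -m crank '[[[0,0,0,0,0,0,-0.7],[0,0,0,0,0,0,-0.7]]]' 20
```

```text
clock: 9.3
tool_pos: [578.0, 90.4, 70.9]
orientation: [-3.142, 0.0, -2.843]
contact_force: [-0.6, 0.5, 0.8]
gripper_width: 16.3
finger_force: 19.6
```

```bash
python3 -m crank '[[[0,0,0,0,0,0,-0.2],[0,0,0,0,0,0,-0.2],[0,0,0,0,0,-0.14,-0.2],[0,0,0,0,0,-0.28,-0.2],[0,0,0,0,0,-0.42,-0.2],[0,0,0,0,0,-0.56,-0.2],[0,0,0,0,0,-0.7,-0.2],[0,0,0,0,0,-0.84,-0.2]]]'
python3 -m crank '[[[0,0,0,0,0,-0.14,-0.2],[0,0,0,0,0,-0.28,-0.2],[0,0,0,0,0,-0.42,-0.2],[0,0,0,0,0,-0.56,-0.2],[0,0,0,0,0,-0.73,-0.2],[0,0,0,0,0,-0.73,-0.2]]]'
python3 -m crank '[[[0,0,0,0,0,0,-0.8],[0,0,0,0,0,0,-0.8],[0,0,0,0,0,0,-0.8],[0,0,0,0,0,0,-0.8]]]' 40
```

```text
clock: 10.1
tool_pos: [577.9, 90.4, 70.9]
orientation: [3.142, 0.0, 2.594]
contact_force: [0.7, -0.1, -0.2]
gripper_width: 34.1
finger_force: 0.0
clock: 10.7
tool_pos: [578.0, 90.4, 70.9]
orientation: [3.141, 0.0, 1.867]
contact_force: [0.5, 0.7, -0.3]
gripper_width: 34.1
finger_force: 0.0
clock: 11.1
tool_pos: [578.0, 90.4, 71.0]
orientation: [3.141, 0.0, 1.871]
contact_force: [-0.2, 0.6, 2.1]
gripper_width: 15.4
finger_force: 39.0
```

```bash
python3 -m crank '[[[0,0,0.01,0,0,0,-0.8],[0,0,0.03,0,0,0,-0.8],[0,0,0.06,0,0,0,-0.8],[0,0,0.08,0,0,0,-0.8]]]'
python3 -m crank '[[[-0.022,-0.0405,0,0,0,0,-0.8],[-0.0434,-0.081,0,0,0,0,-0.8],[-0.065,-0.1214,0,0,0,0,-0.8],[-0.0868,-0.162,0,0,0,0,-0.8],[-0.1085,-0.2024,0,0,0,0,-0.8],[-0.13,-0.243,0,0,0,0,-0.8],[-0.152,-0.283,0,0,0,0,-0.8],[-0.1737,-0.3238,0,0,0,0,-0.8]]]'
python3 -m crank '[[[0,0,-0.04,0,0,0,-0.8],[0,0,-0.08,0,0,0,-0.8],[0,0,-0.09,0,0,0,-0.8],[0,0,-0.09,0,0,0,-0.8]]]'
python3 - <<'E'
from h import *
v=read_camera("scene");t=read_camera("top")
b=cv2.resize(v[355:415,335:405],(700,600),interpolation=cv2.INTER_CUBIC)
cv2.imwrite("pics/i.png",b); cv2.imwrite("pics/s2.png",v);cv2.imwrite("pics/t2.png",t)
print(read_state()["tool_pos"])
E
```

```text
clock: 11.5
tool_pos: [578.2, 90.4, 153.0]
orientation: [3.14, 0.0, 1.871]
contact_force: [0.7, -0.2, -0.6]
gripper_width: 15.3
finger_force: 39.1
clock: 12.3
tool_pos: [403.1, -234.8, 151.5]
orientation: [3.141, 0.001, 1.871]
contact_force: [0.6, 0.4, -1.0]
gripper_width: 15.2
finger_force: 39.3
clock: 12.7
tool_pos: [403.3, -232.6, 60.3]
orientation: [-3.14, -0.002, 1.871]
contact_force: [0.4, -0.9, -1.4]
gripper_width: 15.6
finger_force: 39.3
[ 405.08215372 -233.71241267   62.1670565 ]
```

View pics/i.png

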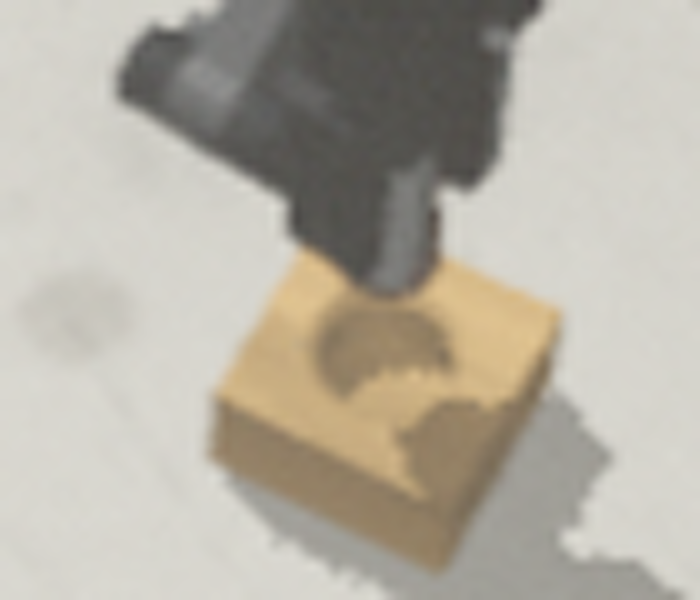

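The gripper is above the bore, but no brown shows below the fingers. I'll check where the punch is.

```bash
python3 - <<'E'
from h import *
v=cv2.imread("pics/s2.png")
print(v[372:388:2,368:382:2].tolist())
b=np.hstack([cv2.resize(v[185:255,300:370],(400,400),interpolation=cv2.INTER_CUBIC),cv2.resize(v[345:405,345:405],(400,400),interpolation=cv2.INTER_NEAREST)])
cv2.imwrite("pics/j.png",b)
for p in [(404,-233,48),(404,-233,62),(404,-233,20)]: print(proj("scene",p))
E
```

```text
[[[76, 81, 82], [75, 81, 85], [77, 82, 84], [101, 105, 106], [110, 113, 114], [97, 99, 103], [80, 83, 86]], [[78, 82, 86], [78, 82, 83], [77, 81, 83], [109, 113, 114], [118, 121, 122], [128, 136, 140], [190, 198, 199]], [[74, 80, 81], [80, 83, 85], [77, 83, 83], [112, 114, 116], [116, 120, 119], [84, 90, 98], [201, 210, 211]], [[79, 83, 84], [81, 83, 86], [78, 83, 87], [118, 121, 121], [117, 121, 122], [91, 100, 109], [204, 212, 214]], [[82, 88, 92], [79, 84, 85], [79, 84, 86], [120, 124, 124], [108, 111, 113], [91, 105, 118], [191, 206, 211]], [[127, 169, 196], [82, 90, 93], [108, 110, 113], [122, 125, 125], [97, 102, 112], [114, 151, 175], [137, 186, 214]], [[131, 176, 203], [109, 143, 166], [97, 113, 128], [94, 108, 123], [111, 138, 159], [138, 188, 217], [140, 192, 219]], [[109, 143, 167], [100, 128, 147], [104, 131, 152], [100, 129, 149], [101, 129, 149], [123, 164, 191], [137, 186, 214]]]
[373.52815051 379.23451238]
[374.08139466 374.08188013]
[372.45462879 389.23274305]
```

View pics/j.png

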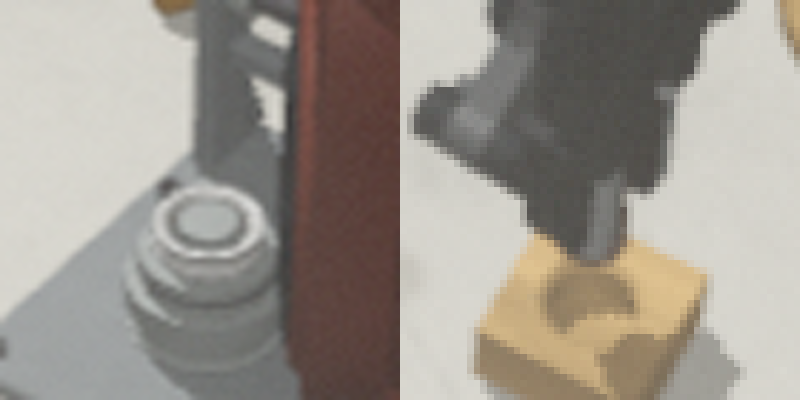

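The stack no longer has its punch. It sits behind the near finger, with its brown rim just showing at the right edge. Descending with force checks.

```bash
python3 -m crank '[[[-0.001,0,-0.015,0,0,0,-0.8],[-0.001,0,-0.024,0,0,0,-0.8],[-0.001,0,-0.024,0,0,0,-0.8]]]'
python3 -m crank '[[[0,0,-0.003,0,0,0,-0.8],[0,0,-0.006,0,0,0,-0.8],[0,0,-0.006,0,0,0,-0.8]]]'
```

```text
clock: 13.1
tool_pos: [403.3, -233.2, 37.0]
orientation: [-3.142, -0.0, 1.871]
contact_force: [-0.1, 0.6, -1.0]
gripper_width: 15.2
finger_force: 39.3
clock: 13.4
tool_pos: [403.2, -233.4, 30.8]
orientation: [3.142, 0.0, 1.87]
contact_force: [-0.8, -0.5, -0.2]
gripper_width: 15.1
finger_force: 39.3
```

```bash
python3 -m crank '[[[0,0,-0.003,0,0,0,-0.8],[0,0,-0.006,0,0,0,-0.8],[0,0,-0.0075,0,0,0,-0.8],[0,0,-0.0075,0,0,0,-0.8]]]'
```

```text
clock: 13.8
tool_pos: [403.0, -233.3, 23.0]
orientation: [-3.141, -0.0, 1.87]
contact_force: [-0.9, -0.4, -1.5]
gripper_width: 15.3
finger_force: 39.3
```

```bash
python3 -m crank '[[[0,0,-0.0005,0,0,0,-0.8],[0,0,-0.001,0,0,0,-0.8],[0,0,-0.001,0,0,0,-0.8]]]'
```

```text
clock: 14.1
tool_pos: [403.3, -233.5, 22.5]
orientation: [3.141, 0.0, 1.87]
contact_force: [-0.3, 0.7, 1.0]
gripper_width: 15.0
finger_force: 39.7
```

```bash
python3 -m crank '[[[0,0,0,0,0,0,-0.6],[0,0,0,0,0,0,-0.3],[0,0,0,0,0,0,-0.2],[0,0,0.005,0,0,0,-0.2],[0,0,0.03,0,0,0,-0.2],[0,0,0.07,0,0,0,0],[0,0,0.11,0,0,0,0.4],[0,0,0.13,0,0,0,0.4]]]'
python3 -m crank '[[[0.022,0.0405,0,0,0,0,0.4],[0.0434,0.081,0,0,0,0,0.4],[0.065,0.1214,0,0,0,0,0.4],[0.0868,0.162,0,0,0,0,0.4],[0.1085,0.2024,0,0,0,0,0.4],[0.13,0.243,0,0,0,0,0.4],[0.152,0.283,0,0,0,0,0.4],[0.1743,0.3235,0,0,0,0,0.4]]]'
python3 -m crank '[[[0,0,-0.03,0,0,0,0.4],[0,0,-0.06,0,0,0,0.4],[0,0,-0.07,0,0,0,0.4],[0,0,-0.07,0,0,0,0.4]]]'
python3 - <<'E'
from h import *
v=read_camera("scene"); cv2.imwrite("pics/s3.png",v)
b=np.hstack([cv2.resize(v[165:245,300:380],(400,400),interpolation=cv2.INTER_CUBIC),cv2.resize(v[355:415,345:405],(400,400),interpolation=cv2.INTER_CUBIC)])
cv2.imwrite("pics/k.png",b)
E
```

```text
clock: 14.9
tool_pos: [404.2, -234.2, 155.8]
orientation: [3.139, 0.003, 1.87]
contact_force: [-0.2, -0.6, -0.3]
gripper_width: 59.7
finger_force: 0.0
clock: 15.7
tool_pos: [578.0, 92.0, 152.8]
orientation: [3.141, 0.0, 1.87]
contact_force: [0.9, -1.5, 0.9]
gripper_width: 60.0
finger_force: 0.0
clock: 16.1
tool_pos: [576.3, 89.9, 81.3]
orientation: [-3.139, -0.001, 1.87]
contact_force: [-0.6, -1.1, -0.3]
gripper_width: 59.7
finger_force: 0.0
```

View pics/k.png

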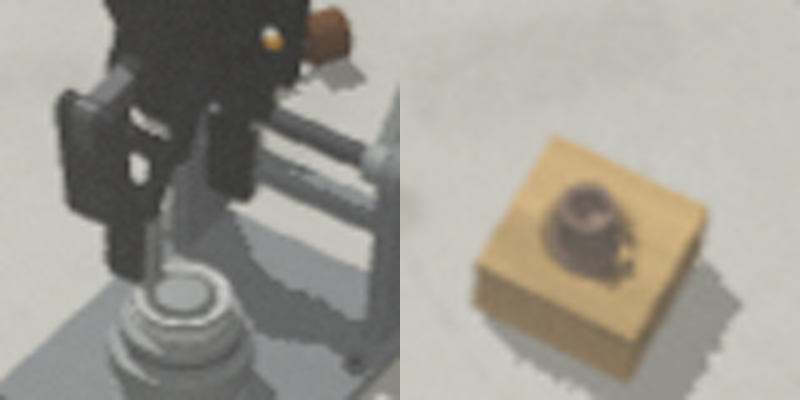

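Punch stands upright in its bore. Next is the ring, pinched in x and then in y to centre it.

```bash
python3 -m crank '[[[0,0,-0.02,0,0,0,0.4],[0,0,-0.036,0,0,0,0.4],[0,0,-0.036,0,0,0,0.4],[0,0,-0.036,0,0,0,0.4]]]'
python3 -m crank '[[[0,0,0,0,0,0,-0.3],[0,0,0,0,0,0,-0.3],[0,0,0,0,0,0,-0.3],[0,0,0,0,0,0,-0.3]]]' 20
```

```text
clock: 16.55
tool_pos: [578.3, 89.8, 47.8]
orientation: [3.14, 0.0, 1.87]
contact_force: [0.2, -1.1, 0.4]
gripper_width: 59.8
finger_force: 0.0
clock: 16.95
tool_pos: [578.4, 90.0, 47.8]
orientation: [3.14, 0.001, 1.87]
contact_force: [-0.1, 0.0, 7.1]
gripper_width: 37.1
finger_force: 19.3
```

```bash
python3 -m crank '[[[0,0,0,0,0,0,0.2],[0,0,0,0,0,0,0.2],[0,0,0,0,0,0.14,0.2],[0,0,0,0,0,0.28,0.2],[0,0,0,0,0,0.42,0.2],[0,0,0,0,0,0.56,0.2],[0,0,0,0,0,0.7,0.2],[0,0,0,0,0,0.84,0.2]]]'
python3 -m crank '[[[0,0,0,0,0,0.14,0.2],[0,0,0,0,0,0.28,0.2],[0,0,0,0,0,0.42,0.2],[0,0,0,0,0,0.56,0.2],[0,0,0,0,0,0.73,0.2],[0,0,0,0,0,0.73,0.2]]]'
python3 -m crank '[[[0,0,-0.001,0,0,0,-0.3],[0,0,-0.001,0,0,0,-0.4],[0,0,-0.001,0,0,0,-0.4],[0,0,-0.001,0,0,0,-0.4]]]' 50
```

```text
clock: 17.75
tool_pos: [577.5, 90.1, 46.4]
orientation: [-3.142, -0.0, 2.716]
contact_force: [-0.6, -0.2, -0.1]
gripper_width: 51.3
finger_force: 0.0
clock: 18.35
tool_pos: [577.5, 90.1, 46.4]
orientation: [3.142, -0.0, -2.84]
contact_force: [-0.3, 0.3, -0.1]
gripper_width: 51.3
finger_force: 0.0
clock: 18.75
tool_pos: [577.7, 90.1, 45.8]
orientation: [-3.141, 0.0, -2.847]
contact_force: [-1.0, -0.8, 6.1]
gripper_width: 36.0
finger_force: 49.4
```

```bash
python3 -m crank '[[[0,0,0.008,0,0,0,-0.4],[0,0,0.025,0,0,0,-0.4],[0,0,0.06,0,0,0,-0.4],[0,0,0.09,0,0,0,-0.4],[0,0,0.09,0,0,0,-0.4]]]'
python3 -m crank '[[[-0.0256,0.0403,0,0,0,0,-0.4],[-0.0511,0.0806,0,0,0,0,-0.4],[-0.0767,0.1209,0,0,0,0,-0.4],[-0.1023,0.1611,0,0,0,0,-0.4],[-0.1278,0.2014,0,0,0,0,-0.4],[-0.1534,0.2417,0,0,0,0,-0.4],[-0.1534,0.2417,-0.03,0,0,0,-0.4],[-0.1534,0.2417,-0.07,0,0,0,-0.4]]]'
python3 -m crank '[[[0,0,0,0,0,0,-0.4],[0,0,0,0,0,0,-0.4]]]'
python3 - <<'E'
from h import *
v=read_camera("scene");t=read_camera("top"); cv2.imwrite("pics/s4.png",v); cv2.imwrite("pics/t4.png",t)
cv2.imwrite("pics/l.png",cv2.resize(v[175:225,185:250],(780,600),interpolation=cv2.INTER_CUBIC))
E
```

```text
clock: 19.25
tool_pos: [580.1, 90.2, 139.8]
orientation: [-3.14, 0.007, -2.845]
contact_force: [0.8, -0.7, -0.4]
gripper_width: 36.2
finger_force: 50.1
clock: 20.05
tool_pos: [424.3, 334.1, 65.9]
orientation: [3.141, 0.004, -2.842]
contact_force: [1.0, 0.2, -2.5]
gripper_width: 35.9
finger_force: 50.2
clock: 20.25
tool_pos: [423.5, 331.3, 65.3]
orientation: [-3.141, -0.002, -2.844]
contact_force: [0.3, -0.1, 0.4]
gripper_width: 35.7
finger_force: 50.4
```

View pics/l.png

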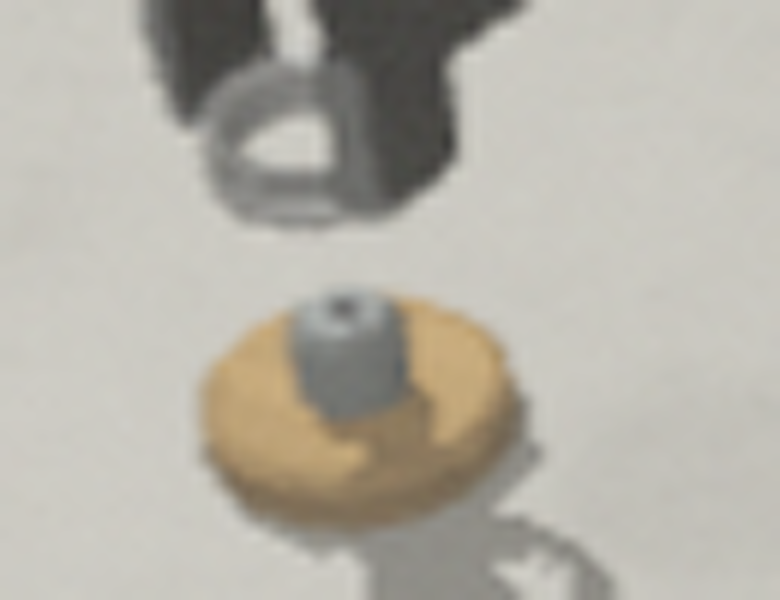

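The ring is level in the hand, its underside centre at about crop (310,161). The post's centre dot is at (345,308).

```bash
python3 - <<'E'
from h import *
print(onz("scene",210.4,188.0,63.5),onz("scene",213.2,200.2,29),proj("scene",(424.3,331.6,63.5)))
E
```

```text
[424.31277813 332.54384394  63.5       ] [426.33850859 332.51015602  29.        ] [210.60781018 188.22191576]
```

```bash
python3 -m crank '[[[0.0015,0.0003,-0.015,0,0,0,-0.4],[0.0015,0.0003,-0.028,0,0,0,-0.4],[0.0015,0.0003,-0.033,0,0,0,-0.4],[0.0015,0.0003,-0.035,0,0,0,-0.4],[0.0015,0.0003,-0.035,0,0,0,-0.4]]]'
python3 -m crank '[[[0,0,-0.003,0,0,0,-0.4],[0,0,-0.005,0,0,0,-0.4],[0,0,-0.005,0,0,0,-0.4]]]'
```

```text
clock: 20.85
tool_pos: [426.1, 332.3, 31.1]
orientation: [3.141, 0.001, -2.843]
contact_force: [0.1, -0.0, -1.6]
gripper_width: 35.9
finger_force: 50.4
clock: 21.15
tool_pos: [425.5, 332.1, 25.2]
orientation: [-3.142, -0.0, -2.843]
contact_force: [-0.2, -1.3, -0.6]
gripper_width: 36.0
finger_force: 50.4
```

```bash
python3 -m crank '[[[0,0,-0.004,0,0,0,-0.4],[0,0,-0.008,0,0,0,-0.4],[0,0,-0.01,0,0,0,-0.4],[0,0,-0.01,0,0,0,-0.4]]]'
python3 -m crank '[[[0,0,-0.001,0,0,0,-0.4],[0,0,-0.0018,0,0,0,-0.4],[0,0,-0.0018,0,0,0,-0.4]]]'
```

```text
clock: 21.55
tool_pos: [425.2, 331.9, 14.8]
orientation: [-3.141, -0.001, -2.843]
contact_force: [0.1, 0.9, -1.1]
gripper_width: 36.0
finger_force: 50.4
clock: 21.85
tool_pos: [425.7, 332.2, 13.8]
orientation: [3.142, 0.0, -2.843]
contact_force: [-1.4, -0.1, 3.9]
gripper_width: 36.1
finger_force: 50.8
```

```bash
python3 -m crank '[[[0,0,0,0,0,0,0],[0,0,0,0,0,0,0.2],[0,0,0,0,0,0,0.3],[0,0,0.01,0,0,0,0.3],[0,0,0.04,0,0,0,0.5],[0,0,0.08,0,0,0,0.7],[0,0,0.12,0,0,0,0.7],[0,0,0.12,0,0,0,0.7]]]'
python3 -m crank '[[[0.0254,-0.0403,0,0,0,0,0.7],[0.0508,-0.0807,0,0,0,0,0.7],[0.0761,-0.121,0,0,0,0,0.7],[0.1015,-0.1613,0,0,0,0,0.7],[0.127,-0.2017,0,0,0,0,0.7],[0.1523,-0.242,0,0,0,0,0.7],[0.1523,-0.242,-0.04,0,0,0,0.7],[0.1523,-0.242,-0.07,0,0,0,0.7]]]'
python3 -m crank '[[[0,0,0,0,0,0,0.7],[0,0,0,0,0,0,0.7]]]'
```

```text
clock: 22.65
tool_pos: [428.6, 333.9, 139.4]
orientation: [3.14, 0.009, -2.843]
contact_force: [-0.4, 0.2, -0.3]
gripper_width: 72.7
finger_force: 0.0
clock: 23.45
tool_pos: [578.6, 88.4, 62.5]
orientation: [-3.141, 0.001, -2.846]
contact_force: [-0.1, 0.5, -0.6]
gripper_width: 72.3
finger_force: 0.0
clock: 23.65
tool_pos: [577.6, 90.2, 63.9]
orientation: [3.141, -0.001, -2.843]
contact_force: [0.9, 0.2, 0.1]
gripper_width: 72.5
finger_force: 0.0
```

```bash
python3 -m crank '[[[0,0,-0.015,0,0,0,0.7],[0,0,-0.027,0,0,0,0.7],[0,0,-0.03,0,0,0,0.7],[0,0,-0.03,0,0,0,0.7]]]'
python3 -m crank '[[[0,0,0,0,0,0,0],[0,0,0,0,0,0,0],[0,0,0,0,0,0,0],[0,0,0,0,0,0,0]]]' 20
```

```text
clock: 24.05
tool_pos: [577.9, 90.3, 33.8]
orientation: [-3.142, -0.0, -2.843]
contact_force: [-0.3, -0.3, 0.9]
gripper_width: 72.7
finger_force: 0.0
clock: 24.45
tool_pos: [578.4, 90.3, 34.4]
orientation: [-3.141, 0.001, -2.843]
contact_force: [-1.2, 0.4, 5.2]
gripper_width: 48.9
finger_force: 20.1
```

```bash
python3 -m crank '[[[0,0,0,0,0,0,0.45],[0,0,0,0,0,0,0.45],[0,0,0,0,0,-0.14,0.45],[0,0,0,0,0,-0.28,0.45],[0,0,0,0,0,-0.42,0.45],[0,0,0,0,0,-0.56,0.45],[0,0,0,0,0,-0.7,0.45],[0,0,0,0,0,-0.84,0.45]]]'
python3 -m crank '[[[0,0,0,0,0,-0.14,0.45],[0,0,0,0,0,-0.28,0.45],[0,0,0,0,0,-0.42,0.45],[0,0,0,0,0,-0.56,0.45],[0,0,0,0,0,-0.73,0.45],[0,0,0,0,0,-0.73,0.45]]]'
python3 -m crank '[[[0,0,0,0,0,0,0],[0,0,0,0,0,0,0],[0,0,0,0,0,0,0],[0,0,0,0,0,0,0]]]' 60
```

```text
clock: 25.25
tool_pos: [577.8, 90.0, 33.4]
orientation: [-3.141, -0.0, 2.594]
contact_force: [0.3, 0.0, 0.3]
gripper_width: 62.1
finger_force: 0.0
clock: 25.85
tool_pos: [577.8, 90.0, 33.4]
orientation: [-3.141, -0.0, 1.867]
contact_force: [-0.4, -0.4, 0.1]
gripper_width: 62.2
finger_force: 0.0
clock: 26.25
tool_pos: [577.8, 90.0, 34.1]
orientation: [3.142, 0.0, 1.874]
contact_force: [-2.1, -0.3, 6.8]
gripper_width: 47.1
finger_force: 60.3
```

```bash
python3 -m crank '[[[0,0,0.008,0,0,0,0],[0,0,0.025,0,0,0,0],[0,0,0.06,0,0,0,0],[0,0,0.09,0,0,0,0],[0,0,0.11,0,0,0,0],[0,0,0.11,0,0,0,0]]]'
python3 -m crank '[[[-0.0016,0.0469,0,0,0,0,0],[-0.0031,0.0938,0,0,0,0,0],[-0.0047,0.1407,0,0,0,0,0],[-0.0062,0.1876,0,0,0,0,0],[-0.0078,0.2345,0,0,0,0,0],[-0.0078,0.2345,-0.04,0,0,0,0],[-0.0078,0.2345,-0.08,0,0,0,0]]]'
python3 -m crank '[[[0,0,0,0,0,0,0],[0,0,0,0,0,0,0]]]'
python3 - <<'E'
from h import *
v=read_camera("scene"); cv2.imwrite("pics/s5.png",v)
u,w=185-10,120
cv2.imwrite("pics/m.png",np.hstack([cv2.resize(v[150:205,240:300],(480,440),interpolation=cv2.INTER_CUBIC),cv2.resize(v[185:220,195:235],(320,440),interpolation=cv2.INTER_CUBIC)]))
E
```

```text
clock: 26.85
tool_pos: [579.8, 90.2, 146.6]
orientation: [3.137, 0.001, 1.872]
contact_force: [1.4, 0.4, -0.9]
gripper_width: 46.9
finger_force: 62.0
clock: 27.55
tool_pos: [569.9, 326.6, 62.0]
orientation: [3.14, -0.0, 1.875]
contact_force: [0.6, -0.2, -2.1]
gripper_width: 47.2
finger_force: 62.2
clock: 27.75
tool_pos: [569.2, 324.1, 62.9]
orientation: [-3.139, 0.0, 1.871]
contact_force: [0.9, 0.4, -0.7]
gripper_width: 47.1
finger_force: 62.4
```

View pics/m.png

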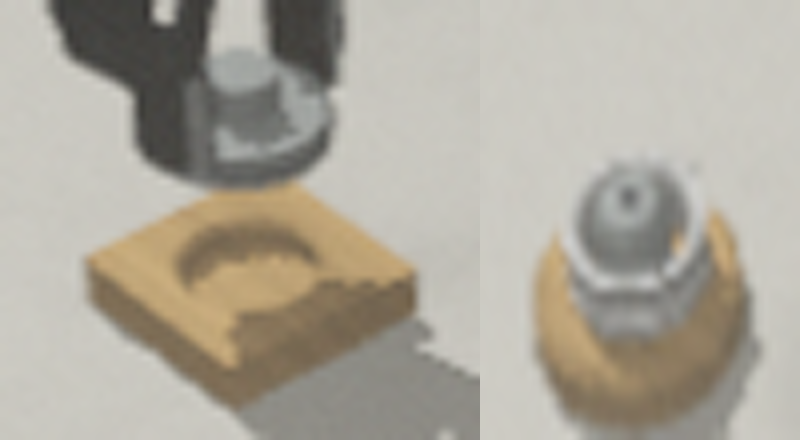

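The die is level in the hand over the block, its upper spigot centre at crop (243,70) and the block's bore at (248,268). The ring sits low around the slim post with the post tip standing proud, so it is seated.

```bash
python3 - <<'E'
from h import *
print(onz("scene",269.8,158.3,85.3),onz("scene",270.6,183.0,16),onz("scene",270.4,183.0,16),proj("scene",(569.2,324.4,85.3)))
for n,f,(u,v) in(("top","top0",(179,216)),("scene","scene0",(272,185))):
    im=cv2.imread(f"pics/{f}.png"); m=cv2.inRange(cv2.cvtColor(im,cv2.COLOR_BGR2HSV),(8,60,60),(28,255,255))
    w=np.zeros_like(m); w[v-28:v+28,u-28:u+28]=m[v-28:v+28,u-28:u+28]
    c=max(cv2.findContours(w,cv2.RETR_EXTERNAL,cv2.CHAIN_APPROX_NONE)[0],key=cv2.contourArea)
    print(n,cv2.approxPolyDP(cv2.convexHull(c),2,True)[:,0].tolist())
E
```

```text
[570.17035764 322.84564067  85.3       ] [569.04557158 324.95158801  16.        ] [568.67625651 325.22251172  16.        ] [269.0491681  158.12179075]
top [[193, 198], [195, 230], [163, 232], [161, 200]]
scene [[274, 171], [291, 183], [291, 188], [269, 200], [255, 190], [251, 182]]
```

```bash
python3 -m crank '[[[-0.0003,0.0013,-0.015,0,0,0,0],[-0.0003,0.0013,-0.028,0,0,0,0],[-0.0003,0.0013,-0.035,0,0,0,0],[-0.0003,0.0013,-0.0375,0,0,0,0],[-0.0003,0.0013,-0.0375,0,0,0,0]]]'
python3 -m crank '[[[0,0,-0.002,0,0,0,0],[0,0,-0.004,0,0,0,0],[0,0,-0.004,0,0,0,0]]]'
```

```text
clock: 28.3
tool_pos: [569.5, 325.7, 25.6]
orientation: [-3.141, 0.0, 1.87]
contact_force: [0.3, -0.2, -0.8]
gripper_width: 47.0
finger_force: 62.5
clock: 28.6
tool_pos: [569.8, 325.9, 22.0]
orientation: [3.142, 0.0, 1.87]
contact_force: [-0.2, -0.5, -2.0]
gripper_width: 47.2
finger_force: 62.5
```

```bash
python3 -m crank '[[[0,0,-0.0015,0,0,0,0],[0,0,-0.003,0,0,0,0],[0,0,-0.003,0,0,0,0]]]'
python3 -m crank '[[[0,0,-0.0008,0,0,0,0],[0,0,-0.0016,0,0,0,0],[0,0,-0.0016,0,0,0,0]]]'
```

```text
clock: 28.9
tool_pos: [569.6, 325.8, 18.8]
orientation: [-3.141, 0.0, 1.87]
contact_force: [-0.2, -0.2, -2.4]
gripper_width: 47.1
finger_force: 62.5
clock: 29.2
tool_pos: [569.9, 325.9, 18.1]
orientation: [3.141, 0.0, 1.87]
contact_force: [-2.9, -0.7, 5.0]
gripper_width: 46.8
finger_force: 63.4
```

```bash
python3 -m crank '[[[0,0,0,0,0,0,0.3],[0,0,0,0,0,0,0.5],[0,0,0,0,0,0,0.5],[0,0,0.01,0,0,0,0.5],[0,0,0.04,0,0,0,0.5],[0,0,0.08,0,0,0,0.9],[0,0,0.12,0,0,0,0.9],[0,0,0.12,0,0,0,0.9]]]'
python3 -m crank '[[[0.0016,-0.0472,0,0,0,0,0.9],[0.0032,-0.0944,0,0,0,0,0.9],[0.0048,-0.1416,0,0,0,0,0.9],[0.0064,-0.1888,0,0,0,0,0.9],[0.0081,-0.2359,0,0,0,0,0.9],[0.0081,-0.2359,-0.04,0,0,0,0.9],[0.0081,-0.2359,-0.08,0,0,0,0.9],[0.0081,-0.2359,-0.09,0,0,0,0.9]]]'
python3 -m crank '[[[0,0,0,0,0,0,0.9],[0,0,0,0,0,0,0.9]]]'
```

```text
clock: 30.0
tool_pos: [573.1, 327.4, 144.3]
orientation: [3.132, -0.001, 1.87]
contact_force: [0.1, 0.5, 0.1]
gripper_width: 81.1
finger_force: 0.0
clock: 30.8
tool_pos: [575.0, 89.4, 44.0]
orientation: [-3.136, -0.002, 1.869]
contact_force: [-1.6, 0.0, -0.5]
gripper_width: 81.3
finger_force: 0.0
clock: 31.0
tool_pos: [578.9, 90.4, 48.8]
orientation: [3.14, 0.0, 1.871]
contact_force: [0.6, 1.0, -0.2]
gripper_width: 81.2
finger_force: 0.0
```

```bash
python3 -m crank '[[[-0.0007,-0.0003,-0.015,0,0,0,0.9],[-0.0007,-0.0003,-0.025,0,0,0,0.9],[-0.0007,-0.0003,-0.0295,0,0,0,0.9],[-0.0007,-0.0003,-0.0295,0,0,0,0.9],[-0.0007,-0.0003,-0.0295,0,0,0,0.9]]]'
python3 -m crank '[[[0,0,0,0,0,0,0.2],[0,0,0,0,0,0,0.2],[0,0,0,0,0,0,0.2],[0,0,0,0,0,0,0.2]]]' 20
```

```text
clock: 31.5
tool_pos: [577.7, 89.8, 18.6]
orientation: [3.141, 0.0, 1.87]
contact_force: [0.0, 0.6, -0.7]
gripper_width: 81.1
finger_force: 0.0
clock: 31.9
tool_pos: [577.5, 89.7, 18.7]
orientation: [3.141, 0.0, 1.87]
contact_force: [-2.7, -1.3, 5.8]
gripper_width: 58.4
finger_force: 20.3
```

```bash
python3 -m crank '[[[0,0,0,0,0,0,0.7],[0,0,0,0,0,0,0.7],[0,0,0,0,0,0.14,0.7],[0,0,0,0,0,0.28,0.7],[0,0,0,0,0,0.42,0.7],[0,0,0,0,0,0.56,0.7],[0,0,0,0,0,0.7,0.7],[0,0,0,0,0,0.84,0.7]]]'
python3 -m crank '[[[0,0,0,0,0,0.14,0.7],[0,0,0,0,0,0.28,0.7],[0,0,0,0,0,0.42,0.7],[0,0,0,0,0,0.56,0.7],[0,0,0,0,0,0.73,0.7],[0,0,0,0,0,0.73,0.7]]]'
python3 -m crank '[[[0,0,0,0,0,0,0.2],[0,0,0,0,0,0,0.2],[0,0,0,0,0,0,0.2],[0,0,0,0,0,0,0.2]]]' 80
```

```text
clock: 32.7
tool_pos: [577.2, 89.7, 17.9]
orientation: [3.142, -0.0, 2.716]
contact_force: [-0.1, 0.5, 0.4]
gripper_width: 72.4
finger_force: 0.0
clock: 33.3
tool_pos: [577.2, 89.7, 17.8]
orientation: [3.142, -0.0, -2.84]
contact_force: [-0.0, -0.4, 0.5]
gripper_width: 72.9
finger_force: 0.0
clock: 33.7
tool_pos: [577.2, 89.8, 18.9]
orientation: [3.141, 0.0, -2.847]
contact_force: [-4.0, 0.3, 13.0]
gripper_width: 56.1
finger_force: 82.0
```

```bash
python3 -m crank '[[[0,0,0.008,0,0,0,0.2],[0,0,0.025,0,0,0,0.2],[0,0,0.06,0,0,0,0.2],[0,0,0.09,0,0,0,0.2],[0,0,0.11,0,0,0,0.2],[0,0,0.11,0,0,0,0.2]]]'
python3 -m crank '[[[-0.0056,-0.0428,0,0,0,0,0.2],[-0.0112,-0.0856,0,0,0,0,0.2],[-0.0168,-0.1284,0,0,0,0,0.2],[-0.0224,-0.1712,0,0,0,0,0.2],[-0.028,-0.214,0,0,0,0,0.2],[-0.0336,-0.2568,0,0,0,0,0.2],[-0.0392,-0.2996,0,0,0,0,0.2],[-0.0392,-0.2996,-0.03,0,0,0,0.2]]]'
python3 -m crank '[[[0,0,-0.02,0,0,0,0.2],[0,0,-0.025,0,0,0,0.2],[0,0,-0.025,0,0,0,0.2],[0,0,-0.025,0,0,0,0.2]]]'
python3 - <<'E'
from h import *
v=read_camera("scene"); t=read_camera("top"); cv2.imwrite("pics/s6.png",v); cv2.imwrite("pics/t6.png",t)
s=read_state()["tool_pos"]; print(s)
# predicted image of post top centre, ring underside/top centre
for P in [(538,-209.8,31),(s[0],s[1],s[2]-.9),(s[0],s[1],s[2]+13)]: print(proj("scene",P))
g=cv2.cvtColor(v,cv2.COLOR_BGR2GRAY)
print(g[305:352,400:450:2].tolist().__str__().replace("], [","\n"))
E
```

```text
clock: 34.3
tool_pos: [579.1, 89.8, 130.8]
orientation: [-3.14, 0.005, -2.845]
contact_force: [0.4, -0.9, -2.5]
gripper_width: 56.1
finger_force: 85.5
clock: 35.1
tool_pos: [539.5, -216.2, 99.5]
orientation: [-3.136, 0.004, -2.85]
contact_force: [1.9, 0.0, -2.4]
gripper_width: 56.2
finger_force: 85.6
clock: 35.5
tool_pos: [538.4, -209.8, 73.4]
orientation: [-3.141, 0.0, -2.843]
contact_force: [0.0, -0.0, -1.9]
gripper_width: 56.0
finger_force: 85.6
[ 538.77757843 -209.93671555   73.88478926]
[424.07106082 336.08975083]
[427.46745224 320.2497103 ]
[428.5024959  314.85958723]
[[202, 204, 193, 78, 108, 104, 73, 74, 112, 148, 165, 160, 154, 147, 156, 160, 167, 169, 170, 185, 112, 71, 70, 70, 70
205, 204, 203, 85, 109, 100, 74, 83, 120, 119, 161, 140, 121, 116, 116, 126, 148, 169, 170, 170, 141, 76, 70, 71, 70
204, 205, 203, 120, 115, 100, 75, 105, 121, 123, 128, 113, 115, 117, 114, 115, 114, 145, 164, 170, 157, 108, 69, 72, 70
206, 205, 203, 158, 113, 97, 77, 117, 122, 119, 111, 112, 113, 114, 114, 115, 113, 115, 149, 170, 168, 148, 72, 70, 71
205, 205, 204, 206, 120, 91, 91, 120, 120, 1
[... 4541 characters left out ...]
120, 122, 123, 121, 122, 122, 118, 113, 128, 130, 180, 180, 177, 144, 207, 206
206, 155, 169, 177, 182, 179, 173, 169, 123, 118, 119, 120, 121, 123, 120, 120, 115, 132, 131, 174, 180, 175, 147, 203, 205
206, 147, 169, 177, 182, 177, 174, 179, 152, 119, 120, 122, 120, 124, 120, 115, 123, 130, 131, 129, 174, 149, 146, 189, 207
206, 163, 159, 177, 182, 174, 174, 179, 179, 127, 118, 120, 121, 121, 120, 115, 127, 130, 132, 132, 133, 132, 147, 192, 206
206, 174, 150, 174, 179, 172, 176, 182, 184, 158, 121, 119, 120, 120, 118, 125, 131, 131, 132, 131, 135, 130, 144, 205, 206
205, 190, 139, 169, 176, 172, 178, 183, 183, 174, 136, 127, 125, 124, 126, 128, 131, 130, 130, 133, 134, 129, 145, 183, 206]]
```

```bash
python3 - <<'E'
from h import *
a=np.linspace(0,2*np.pi,361)
for z in(73,87):
    Q=np.array([proj("scene",(538.8+30*np.cos(x),-209.9+30*np.sin(x),z)) for x in a]); print(z,Q.min(0),Q.max(0),Q[Q[:,1].argmax()])
g=cv2.cvtColor(cv2.imread("pics/s6.png"),cv2.COLOR_BGR2GRAY)
print(g[326:338,424:436:2].tolist())
Q=np.array([proj("scene",(538.8+20*np.cos(x),-209.9+20*np.sin(x),73)) for x in a]);print("bore bottom",Q.min(0),Q.max(0))
Q=np.array([proj("scene",(538.8+20*np.cos(x),-209.9+20*np.sin(x),87)) for x in a]);print("bore top",Q.min(0),Q.max(0))
E
```

```text
73 [409.3634162 306.4783418] [445.66992293 334.59792336] [430.01887739 334.59792336]
87 [410.22890272 301.03901633] [446.89235609 329.18510185] [431.11069511 329.18510185]
[[125, 121, 120, 121, 121, 121], [123, 121, 121, 119, 120, 121], [117, 120, 121, 118, 122, 122], [116, 118, 121, 121, 123, 121], [116, 116, 116, 117, 116, 118], [116, 116, 117, 119, 116, 117], [114, 118, 116, 114, 115, 113], [133, 124, 121, 120, 118, 129], [162, 149, 149, 144, 133, 167], [126, 157, 170, 169, 143, 166], [114, 140, 163, 143, 123, 156], [130, 123, 124, 122, 123, 131]]
bore bottom [415.38615874 310.99286743] [439.58725648 329.73404803]
bore top [416.31044476 305.55615896] [440.74944174 324.31490281]
```

```bash
python3 -m crank '[[[-0.0008,0,-0.015,0,0,0,0.2],[-0.0008,0,-0.029,0,0,0,0.2],[-0.0008,0,-0.037,0,0,0,0.2],[-0.0008,0,-0.039,0,0,0,0.2],[-0.0008,0,-0.039,0,0,0,0.2]]]'
python3 -m crank '[[[0,0,-0.002,0,0,0,0.2],[0,0,-0.004,0,0,0,0.2],[0,0,-0.004,0,0,0,0.2]]]'
python3 -m crank '[[[0,0,-0.002,0,0,0,0.2],[0,0,-0.004,0,0,0,0.2],[0,0,-0.004,0,0,0,0.2]]]'
```

```text
clock: 36.1
tool_pos: [537.4, -209.9, 34.2]
orientation: [-3.141, 0.0, -2.843]
contact_force: [0.2, -0.5, -1.1]
gripper_width: 56.5
finger_force: 85.6
clock: 36.4
tool_pos: [537.2, -209.9, 30.0]
orientation: [-3.142, 0.0, -2.843]
contact_force: [-0.7, -0.5, -2.5]
gripper_width: 56.2
finger_force: 85.6
clock: 36.7
tool_pos: [537.0, -209.8, 25.6]
orientation: [3.141, -0.0, -2.843]
contact_force: [-0.2, -0.9, -1.7]
gripper_width: 56.2
finger_force: 85.6
```

```bash
python3 -m crank '[[[0,0,-0.003,0,0,0,0.2],[0,0,-0.006,0,0,0,0.2],[0,0,-0.009,0,0,0,0.2],[0,0,-0.0115,0,0,0,0.2],[0,0,-0.0115,0,0,0,0.2]]]'
python3 -m crank '[[[0,0,-0.001,0,0,0,0.2],[0,0,-0.0018,0,0,0,0.2],[0,0,-0.0018,0,0,0,0.2]]]'
```

```text
clock: 37.2
tool_pos: [536.9, -209.7, 13.9]
orientation: [3.141, -0.001, -2.843]
contact_force: [0.4, 0.2, -2.9]
gripper_width: 56.2
finger_force: 85.6
clock: 37.5
tool_pos: [537.3, -209.9, 13.1]
orientation: [-3.141, 0.0, -2.843]
contact_force: [-1.8, 0.1, 3.5]
gripper_width: 56.5
finger_force: 86.2
```

Contact came at 13.1, as predicted. Release, move clear, and check the parts numerically.

```bash
python3 -m crank '[[[0,0,0,0,0,0,0.4],[0,0,0,0,0,0,0.7],[0,0,0,0,0,0,0.9],[0,0,0.005,0,0,0,0.9],[0,0,0.03,0,0,0,0.9],[0,0,0.07,0,0,0,0.9],[0,0,0.12,0,0,0,0.9],[0,0,0.15,0,0,0,0.9]]]'
python3 -m crank '[[[-0.035,0.03,0.01,0,0,0,0.9],[-0.07,0.06,0.02,0,0,0,0.9],[-0.105,0.09,0.03,0,0,0,0.9],[-0.14,0.12,0.04,0,0,0,0.9],[-0.175,0.15,0.05,0,0,0,0.9],[-0.175,0.15,0.05,0,0,0,0.9]]]'
python3 - <<'E'
from h import *
v=read_camera("scene"); t=read_camera("top"); cv2.imwrite("pics/s7.png",v); cv2.imwrite("pics/t7.png",t)
def edge(c,r,z): 
    a=np.linspace(0,2*np.pi,361); return np.array([proj("scene",(c[0]+r*np.cos(x),c[1]+r*np.sin(x),z)) for x in a])
old=cv2.imread("pics/scene0.png")
d=cv2.absdiff(v,old).max(2)
for n,c,r,z0,z1 in(("bolster",(537.6,-209.9),30,12,26),("shoulder",(569.7,325.9),25,16,28),("ring",(425.9,332.2),19.5,12,24),("punch",(403.3,-233.4),8.8,20,32)):
    A=np.vstack([edge(c,r,z0),edge(c,r,z1)]); hull=cv2.convexHull(A.astype(np.float32)); m=np.zeros(d.shape,np.uint8); cv2.fillConvexPoly(m,hull.round().astype(int),255)
    lo,hi=A.min(0).astype(int)-14,A.max(0).astype(int)+14
    hsv=cv2.cvtColor(v,cv2.COLOR_BGR2HSV); w=((hsv[...,1]<60)|(hsv[...,2]<110)).astype(np.uint8) if n!="punch" else (hsv[...,2]<115).astype(np.uint8)
    w=w*((d>14).astype(np.uint8)); k=np.zeros_like(w); k[lo[1]:hi[1],lo[0]:hi[0]]=w[lo[1]:hi[1],lo[0]:hi[0]]
    y,x=np.nonzero(k); print(n,"pred",A.min(0).round(1),A.max(0).round(1),"changed px",x.min(),y.min(),x.max(),y.max(),len(x),"inside frac",round((k[m>0]).mean(),2))
print(read_state()["contact_force"])
E
```

```text
clock: 38.3
tool_pos: [538.2, -210.4, 166.6]
orientation: [-3.139, 0.003, -2.843]
contact_force: [-0.2, 0.6, -0.3]
gripper_width: 81.5
finger_force: 0.0
clock: 38.9
tool_pos: [358.5, -57.2, 213.8]
orientation: [3.141, 0.0, -2.841]
contact_force: [-0.1, 0.2, -0.6]
gripper_width: 81.1
finger_force: 0.0
bolster pred [405.3 324.3] [441.2 357.3] changed px 406 325 446 369 659 inside frac 0.59
shoulder pred [259.3 171.9] [281.5 189.4] changed px 245 157 294 202 2203 inside frac 1.0
ring pred [204.3 196.5] [223.  212.1] changed px 205 198 227 220 161 inside frac 0.56
punch pred [366.8 380.7] [378.3 394.4] changed px 369 384 377 396 59 inside frac 0.34
[-0.03230405  0.12670352  0.56563902]
```

```bash
python3 - <<'E'
from h import *
v=cv2.imread("pics/s6.png"); t=cv2.imread("pics/t7.png"); o=cv2.imread("pics/top0.png")
p=proj("scene",(576+.955*183,89+.2955*183,231)); q=proj("top",(576+.955*183,89+.2955*183,231))
for im,c in((v,p),(t,q)):
    i,j=c.round().astype(int); print(c,im[j-6:j+7:2,i-8:i+9:2].mean(2).astype(int).tolist())
# shoulder in top view: bright/grey disc on block
h=cv2.cvtColor(t,cv2.COLOR_BGR2HSV); m=(h[195:235,155:205,1]<70); y,x=np.nonzero(m[6:34,9:36]); print("top shoulder grey centre",x.mean()+164,y.mean()+201,len(x),proj("top",(569.7,325.9,28)))
E
```

```text
[390.65938396 109.19075347] [[103, 107, 108, 108, 106, 108, 108, 106, 109], [65, 64, 56, 101, 107, 106, 108, 107, 106], [51, 50, 58, 65, 62, 85, 100, 107, 106], [108, 63, 50, 50, 51, 58, 64, 58, 85], [107, 109, 108, 87, 65, 47, 49, 52, 55], [106, 106, 110, 108, 109, 108, 88, 55, 47], [109, 109, 110, 110, 109, 107, 110, 107, 108]]
[254.01093972  93.08401184] [[120, 78, 46, 33, 34, 31, 45, 71, 84], [116, 71, 48, 39, 26, 30, 27, 25, 21], [103, 57, 35, 26, 23, 24, 24, 32, 26], [29, 26, 27, 25, 23, 22, 14, 27, 25], [19, 19, 15, 14, 17, 22, 42, 61, 73], [28, 54, 83, 77, 57, 61, 73, 71, 74], [86, 120, 125, 117, 108, 101, 88, 81, 68]]
top shoulder grey centre 176.92083333333332 214.26458333333332 480 [176.09517098 213.96094661]
```

The lid handle shows exactly where the open stop should put it, and the shouldered die is centred on its block. Handing in.

```bash
python3 -c "from station import job_done; print(job_done())"
```

```text
the job is handed in; nothing more can be done
None
```

I handed the job in at about 39 s: the lid stays open on its stop, and the punch, ring die, shouldered die and bolster ring are set home on their holders, taken in that order with none dropped; the judge's result was not shown.

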